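# Set a metering valve's dial to the red set-point and lock it

### The job

Set the metering valve to its marked opening: push the blue lock lever over to its free stop, turn the black dial by pushing its finger tab until the white mark lines up with the red set-point rider on the scale, then push the lever fully back so that the dial is clamped at that setting. Use the fingertips only, never pinching the tab or the lever, and leave the red rider and the wrench, tin and tube fitting lying round the valve where they are.

Things in the scene. Friction and masses are not known exactly. Their poses are not given: they have to be found in the camera images.
- metering_valve: bench metering valve, fixed to the worktop; plate 170 x 150 x 10 mm, capped tube stubs to 104 mm left and right. Origin: plate's underside, on the dial axis, z = 0. x: its rear (away from the robot at yaw 0), y: its left. White scale plate round the dial, radius 82 mm, top at 56 mm; lines every 5 degrees, longer every 10, from its left over its front to its right
- dial_centre (a point): on the dial's vertical axis, at the height of the dial's top face (69 mm above the worktop)
- dial (a joint): angle of the black dial (radius 57 mm, top face 69 mm above the worktop), 0 to 3.4 rad, counter-clockwise seen from above; at 0 the white mark points along the valve's +y and the tab along -y. It stays where left (friction 0.12 N m, about 3 N at the tab) while the lever is free; while the lever is clamped a brake under the scale holds it against some 15 N at the tab
- dial_mark (a point): outer end of the dial's white index mark (a radial line 4 mm wide), 59 mm from the dial axis, 67 mm above the worktop
- tab_centre (a point): centre of the dial's aluminium finger tab, an upright block across the axis from the white mark: 21 mm long along the radius, 10 mm thick, 30 mm high (69 to 99 mm above the worktop; this point at 84 mm, 40 mm from the dial axis). Push on the broad face that trails in the turn; pressing both broad faces at once counts as pinching
- set_rider (a joint): angle of the red set-point rider clipped on the rim of the scale plate, rad, counted like the dial's angle: the dial is set when both angles are equal. The set-point lies counter-clockwise of the dial's start
- set_mark (a point): tip of the red rider's radial pointer (5 mm wide), 59 mm from the dial axis, 57 mm above the worktop; the rider's top is at 58 mm. It coincides in plan with dial_mark when the marks line up
- lock_lever (a joint): angle of the lock lever, rad: 0 = clamped stop, 1.05 = free stop; grows clockwise seen from above. At angle b it points from its pivot along the valve's +x turned counter-clockwise by 155 degrees minus b: to the front left when clamped, to the left when free. The brake bites below 0.5. It stays where left; 3 to 5 N at the paddle turn it
- lever_pivot (a point): the lock lever's vertical axis, 50 mm above the worktop, 52 mm from the dial axis in the direction 120 degrees counter-clockwise from the valve's x, so at (-26, 45) mm in its frame
- paddle_centre (a point): centre of the blue paddle on the lever's end, 80 mm from the pivot: 21 mm long along the lever, 10 mm thick, 36 mm high (49 to 85 mm above the worktop; this point at 67 mm). Push on one of its broad faces; pressing both at once counts as pinching. The bar below it is 9 mm wide, 43 to 49 mm above the worktop
- wrench_small: bystander: loose open-end wrench, 22 x 105 x 4 mm, lying right of the valve; origin: centre of its underside
- ferrule_tin: bystander: loose round tin, 57 mm across, 26 mm high, behind the valve; origin: centre of its underside
- spare_union: bystander: loose steel tube fitting, 19 x 47 x 17 mm, lying behind the valve; origin: centre of its underside

How it is judged:
By the outcome, as a careful person would: the job done as asked, in the order asked, and still so for the second after the job is handed in, with the robot touching nothing.
It also fails if it takes over 72 s, if anything falls off the work surface, if the arm or the gripper's body presses on something with over 40 N, if the wrist force passes 120 N, or if a joint passes its speed limit or range.

### The arm

A 6-joint arm with a two-finger parallel gripper is mounted at the origin on a cart in front of the work surface, level with it; the furniture and walls round the work are solid. World frame = base frame: x ahead of the robot, y to its left, z up, the work surface at z = 0. Lengths are in m, angles in degrees, forces in N, time in s.
With the tool pointing down it reaches from about 0.4 to 0.825 m from the base axis. Payload 7 kg.
Tool frame: the origin (TCP) lies on the centre line of the jaws, within the pads' length; the fingertips stand 19 mm ahead of it and the grasp point (between the pads) is the TCP (r.tip_extent is the distance from the TCP to the fingertips, in m); z points along the fingers, y is the line along which they close (so a half turn about z gives the same grasp; the last joint's range is limited). The gripper opens to 88 mm and grips with 3 to 60 N. Pads are 19 mm wide; open, the fingers measure 130 mm over their backs; the gripper's body (78 mm by 193 mm) begins 47 mm behind the grasp point.
Start: joints at [-55.8, 20.546, 0.682, 0, -70.136, -16.507], TCP at [0.205, -0.643, 0.246] pointing down, gripper open.
Joint ranges: [-176.03, 176.03], [-82.01, 121.73], [-58.28, 71.71], [-173.87, 95.51], [-174.79, -0.11], [-173.66, 173.66]. Speed limits (degrees/s): [136.94, 136.94, 172.46, 180, 180, 180].

### API

Orientations are given as [roll, pitch, yaw] about the fixed x, y, z axes, in that order (R = Rz(yaw) Ry(pitch) Rx(roll)).
In Python, from plant import r gives the robot as it stands. The module is installed in compiled form; this text tells all that it offers.
- The arm moves only by the tool jog_arm, never from a script. Its argument "deltas" is a list that holds one entry, the list of rows, each a list of 5 numbers: the opening, from -1 (shut) to 1 (fully open), then the shift along the world's x, y, z in cm, then the turn about the world's z in rad. In form: [[[claw, dx, dy, dz, turn], ...]]. A call has 1 to 8 rows; each row shifts and turns the commanded pose from where the row before left it; what a row does not reach is not made up. A row lasts 1/8 s, in which the tool goes at most 62.5 mm and 10.7 degrees, less where a joint would pass 70% of its speed; a pose out of reach is approached as far as the arm can. A call with a gripper value outside its range is refused whole. The fingers move at their own pace and stop on an object; "force" is the grip in N (left out, the last holds). Time passes only in rows, so rows that do not move let the fingers close. It gives the time, the measured TCP pose, the force, the opening and the grip force at its end, in the units of the state.
- r.get_state(): the state, without advancing time (a new reading comes with each control period).
- r.capture(name): name is "side" or "top"; returns the picture (420x560x3 uint8, blue, green, red); there is no depth.
- r.camera_info(name): a dict with "fx", "fy", "cx", "cy" (pixels), "view" (4x4, takes a point from world to camera coordinates). Camera axes: x right, y up, looking along -z (the intrinsics and any distortion apply to the point x, -y, -z); pixel columns grow to the right and rows downward; lengths in m; the calibration is good to about 2 mm. A picture is of the moment at which its call begins. camera_info takes no time and is no camera call.
- r.close_job(): hands the job in; it is judged then, once.
The state is a dict: "time_s": time; "joints": joint angles; "qd": joint speeds; "joint_torque": joint torques, N m; "tcp_pos": TCP position; "eef_rot": TCP orientation; "contact_force": force on the tool from outside, world axes, zero at the start; "moment": the same for the moment, N m; "gripper_width": finger opening in m; "gripper_force": force on a finger pad.
Only numpy, scipy, OpenCV 4.12 (cv2) and the standard library are available. Lean on these libraries where they do the work, as an engineer would, in place of code of your own. Each camera call takes 0.05 s, during which the arm holds its last target. There are 200 camera calls.

## Working session

There is one attempt and no reset: what is moved stays moved. The work goes in short steps, Python scripts to look and compute and a tool call to move; the robot and the scene stay as the last step left them, time stands still between calls to the robot, and variables do not carry over. Pictures are saved under pics/ and viewed, at most 10 in all, crops included, and the job is handed in when it is done.

Besides the shell and the picture viewer there is one more tool, called after "Emit:" as name([rows], argument=value, ...), one row to a line, values as JSON. jog_arm: Moves the arm, as the interface text tells. Its arguments: {"type":"object","properties":{"deltas":{"type":"array"},"force":{"type":"number"}},"required":["deltas"]}

```bash
mkdir -p pics
python3 - <<'E'
from plant import r
import cv2
for n in("top","side"):
    cv2.imwrite(f"pics/{n}0.png",r.capture(n)); i=r.camera_info(n); print(n,{k:(v if k!='view' else None) for k,v in i.items()}); print(i['view'])
print(r.get_state())
E
```

```text
top {'fx': 394.6748191003764, 'fy': 394.6748191003764, 'cx': 277.1713481945736, 'cy': 207.65471716996421, 'view': None}
[[ 0.02700187 -0.99961027 -0.00708583  0.15783047]
 [ 0.99830769  0.02660011  0.05171258 -0.65084187]
 [-0.05150394 -0.00847017  0.99863687 -0.90521813]
 [ 0.          0.          0.          1.        ]]
side {'fx': 535.7943529335101, 'fy': 535.7943529335101, 'cx': 275.5728073840608, 'cy': 210.31408259366734, 'view': None}
[[-0.18581257 -0.98246123  0.01560862  0.25357449]
 [ 0.70066737 -0.12134676  0.7030933  -0.49372691]
 [-0.68886785  0.14158003  0.71092628 -0.48482958]
 [ 0.          0.          0.          1.        ]]
{'time_s': 0.1, 'joints': array([-5.58019943e+01,  2.05876631e+01,  6.37899661e-01, -1.86771002e-02,
       -7.01348201e+01, -1.65056952e+01]), 'qd': array([-0.00156828, -0.12867036,  0.00893743, -0.04832658,  0.00673302,
       -0.04029497]), 'joint_torque': array([-1.62515858e-03, -5.84162843e+01,  2.93751597e+01,  7.01555550e+00,
        1.01557942e-02, -4.97388328e-05]), 'tcp_pos': array([ 0.20497648, -0.64268844,  0.24470111]), 'eef_rot': array([ 1.79913913e+02, -7.19849185e-03, -1.62314044e+02]), 'contact_force': array([-1.03976449,  0.11480214, -0.44817878]), 'moment': array([ 0.01944061,  0.0085053 , -0.01819022]), 'gripper_force': 0.0, 'gripper_width': 0.08745598749958851}
```

View pics/top0.png

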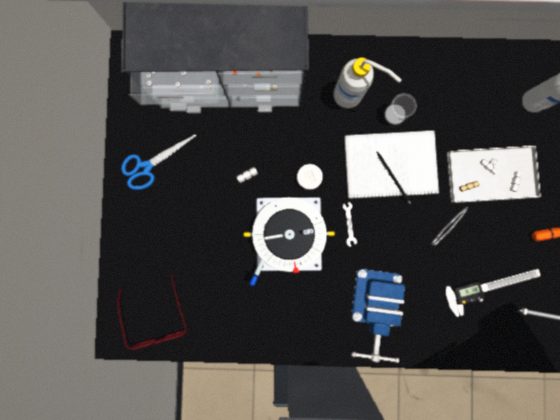

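View pics/side0.png

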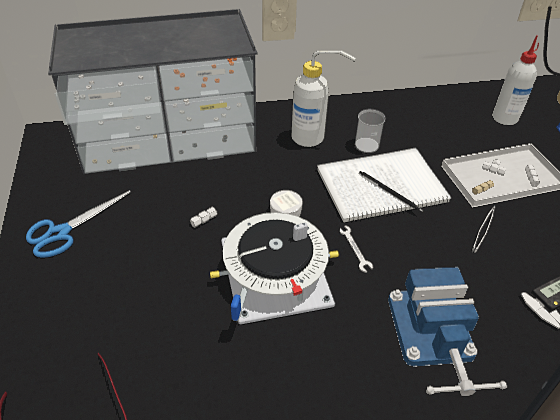

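The top view shows the valve's dial at about (289,235), with the mark pointing left, the tab at (307,231), the red rider at (296,268) and the blue paddle at (253,281). The side view agrees: rider at (297,287), paddle at (236,307).

```bash
cat > h.py <<'E'
from plant import r
import numpy as np, cv2
I={n:r.camera_info(n) for n in("top","side")}
def pt(n,u,v,z):
    i=I[n];V=np.array(i['view']);R=V[:3,:3];c=-R.T@V[:3,3]
    d=R.T@np.array([(u-i['cx'])/i['fx'],-(v-i['cy'])/i['fy'],-1]);return (c+d*(z-c[2])/d[2])
def px(n,p):
    i=I[n];q=np.array(i['view'])@np.r_[p,1];return np.array([i['cx']+i['fx']*q[0]/-q[2],i['cy']+i['fy']*q[1]/q[2]])
def cent(m,w=None):
    ys,xs=np.nonzero(m);return xs.mean(),ys.mean(),len(xs)
def hsv(im):return cv2.cvtColor(im,cv2.COLOR_BGR2HSV)
BOX={"top":(225,180,350,300),"side":(190,190,360,340)}
def mask(n,im,lo,hi):
    m=cv2.inRange(hsv(im),lo,hi);k=np.zeros_like(m);a,b,c,d=BOX[n];k[b:d,a:c]=1;return m*k
E
python3 - <<'E'
from h import *
for n in("top","side"):
    im=cv2.imread(f"pics/{n}0.png")
    y=mask(n,im,(20,100,90),(35,255,255));k,l,s,c=cv2.connectedComponentsWithStats(y)
    for j in range(1,k): print(n,'yellow',s[j],c[j].round(1),pt(n,*c[j],.03).round(4))
    b=mask(n,im,(105,120,50),(130,255,255));u=cent(b);print(n,'blue',u,pt(n,u[0],u[1],.067).round(4), pt(n,u[0],u[1],.08).round(4))
    d=mask(n,im,(0,150,90),(6,255,255))|mask(n,im,(174,150,90),(180,255,255));u=cent(d);print(n,'red',u,pt(n,u[0],u[1],.057).round(4))
    k=np.zeros(im.shape[:2],np.uint8);cv2.circle(k,(289,235) if n=="top" else (276,244),45 if n=="top" else 60,1,-1)
    w=mask(n,im,(0,0,0),(180,70,75))*k
    kk,l,s,c=cv2.connectedComponentsWithStats(cv2.morphologyEx(w,cv2.MORPH_CLOSE,np.ones((3,3))))
    j=1+np.argmax(s[1:,4]);print(n,'dark',s[j],c[j])
    a,b_,c_,d_=BOX[n];cv2.imwrite(f"pics/{n}c.png",cv2.resize(im[b_:d_,a:c_],None,fx=4.5 if n=="top" else 4,fy=4.5 if n=="top" else 4,interpolation=cv2.INTER_CUBIC))
    h=cv2.convexHull(np.argwhere(l==j)[:,::-1].astype(np.int32))
    e=cv2.fitEllipse(h);print('ell',e,pt(n,*e[0],.069).round(4))
E
```

```text
top yellow [328 231   7   5  33] [330.8 233. ] [0.5908 0.0504 0.03  ]
top yellow [243 232   8   5  37] [246.6 234.1] [0.5831 0.2438 0.03  ]
top blue (np.float64(253.2054794520548), np.float64(280.4246575342466), 73) [0.4828 0.223  0.067 ] [0.4845 0.2222 0.08  ]
top red (np.float64(295.65384615384613), np.float64(270.4230769230769), 26) [0.5061 0.1301 0.057 ]
top dark [ 264  210   50   49 1641] [288.52285192 233.96039001]
ell ((288.5552062988281, 234.00428771972656), (49.03273010253906, 49.27401351928711), 140.35691833496094) [0.5864 0.1482 0.069 ]
side yellow [329 250  10   8  57] [333.6 253.6] [0.5848 0.0532 0.03  ]
side yellow [210 270  10   8  62] [214.3 273.8] [0.5773 0.2456 0.03  ]
side blue (np.float64(235.40277777777777), np.float64(307.18981481481484), 216) [0.4853 0.2238 0.067 ] [0.4764 0.2246 0.08  ]
side red (np.float64(295.82022471910113), np.float64(288.07865168539325), 89) [0.5096 0.1328 0.057 ]
side dark [ 238  220   75   60 3111] [274.50658952 250.12889746]
ell ((275.0773620605469, 249.1695098876953), (59.382076263427734, 74.82858276367188), 92.13890838623047) [0.5775 0.1507 0.069 ]
```

View pics/topc.png

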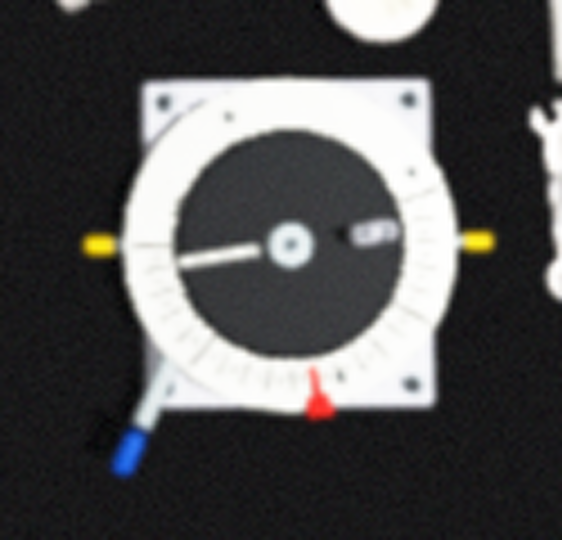

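View pics/sidec.png

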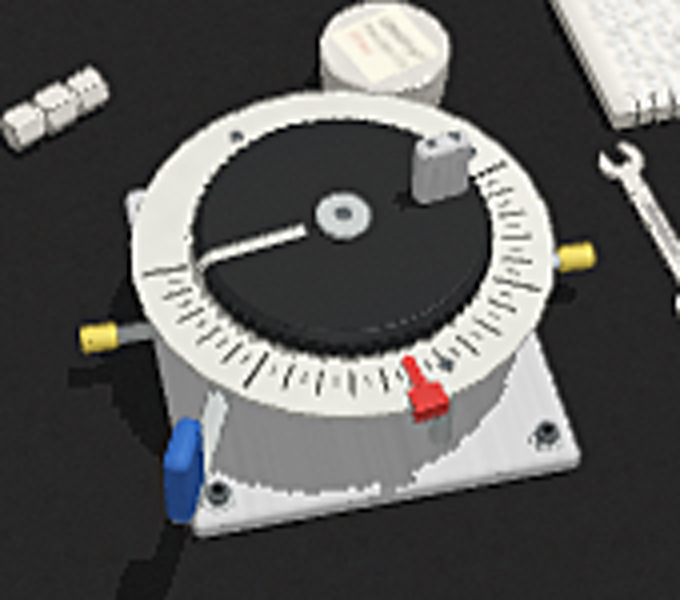

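Both crops agree. Tip of the rider pointer: top (294.3,261.8), side (292,280). Outer end of the white mark: top (265,238.4), side (240.8,255.8). Tab top: top (308,231.5).

Run:
```python
from h import *
from scipy.optimize import least_squares
def tri(a,b): return least_squares(lambda p:np.r_[px("top",p)-a,px("side",p)-b],[.58,.15,.05]).x.round(4)
print('caps',tri((330.8,233),(333.6,253.6)),tri((246.6,234.1),(214.3,273.8)))
print('blue',tri((253.2,280.4),(235.4,307.2)),'hub',tri((289.6,234.4),(275.7,243.5)),'red',tri((294.3,261.8),(292,280)),'mark',tri((265,238.4),(240.8,255.8)))
for n,hub,ti,mk,tb in(("top",(288.6,234),(294.3,261.8),(265,238.4),(308,231.5)),("side",(275.7,243.5),(292,280),(240.8,255.8),None)):
    c=pt(n,*hub,.069);a=pt(n,*ti,.057);m=pt(n,*mk,.067)
    f=lambda p:(np.hypot(*(p-c)[:2]).round(4),np.degrees(np.arctan2(*(p-c)[1::-1])).round(2))
    print(n,c.round(4),'rider',a.round(4),f(a),'mark',m.round(4),f(m), tb and (pt(n,*tb,.099).round(4),f(pt(n,*tb,.099))))
# mark line direction and rider body by moments
    im=cv2.imread(f"pics/{n}0.png")
    d=mask(n,im,(0,120,70),(8,255,255))|mask(n,im,(172,120,70),(180,255,255));u=cent(d);p=pt(n,u[0],u[1],.0575);print(' redcent',f(p))
```

```text
caps [0.5909 0.0504 0.0223] [0.583  0.2451 0.0227]
blue [0.4833 0.2237 0.0698] hub [0.5859 0.1475 0.0719] red [0.5251 0.1346 0.0565] mark [0.5756 0.2023 0.0662]
top [0.5864 0.1481 0.069 ] rider [0.525  0.1336 0.057 ] (np.float64(0.0631), np.float64(-166.73)) mark [0.5753 0.1998 0.067 ] (np.float64(0.0529), np.float64(102.13)) (array([0.5932, 0.1077, 0.099 ]), (np.float64(0.0409), np.float64(-80.38)))
 redcent (np.float64(0.0813), np.float64(-167.33))
side [0.5885 0.1477 0.069 ] rider [0.5248 0.1352 0.057 ] (np.float64(0.0649), np.float64(-168.88)) mark [0.5752 0.2035 0.067 ] (np.float64(0.0574), np.float64(103.4)) None
 redcent (np.float64(0.0808), np.float64(-169.49))
```

Emit:
jog_arm([
  [[-1,3,6,0,0.18],[-1,3,6,0,0.18],[-1,3,6,0,0.18],[-1,3,6,0,0.18],[-1,3,6,0,0.14],[-1,3,6,0,0],[-1,3,6,0,0],[-1,3,6,0,0]],
])

```text
time_s: 1.1
tcp_pos: [0.4291, -0.1939, 0.2456]
eef_rot: [-180.0, 0.0, -113.0]
contact_force: [0.6, -0.5, -0.2]
gripper_width: 0.0134
gripper_force: 0.0
```

Emit:
jog_arm([
  [[-1,0.5,6,0,0],[-1,0.5,6,0,0],[-1,0.5,6,0,0],[-1,0.5,6,0,0],[-1,0.5,6,0,0],[-1,0.3,6,0,0],[-1,0,0,-4,0],[-1,0,0,-4,0]],
])

```text
time_s: 2.1
tcp_pos: [0.4565, 0.1653, 0.1645]
eef_rot: [-180.0, 0.0, -112.9]
contact_force: [0.5, 0.1, -0.4]
gripper_width: 0.0003
gripper_force: 0.0
```

Emit:
jog_arm([
  [[-1,0,0,-3,0],[-1,0,0,-3,0],[-1,0,0,-2.0,0],[-1,0,0,0,0],[-1,0,0,0,0]],
])

```text
time_s: 2.72
tcp_pos: [0.4571, 0.1644, 0.0862]
eef_rot: [-180.0, 0.0, -113.0]
contact_force: [0.1, 0.3, 0.0]
gripper_width: 0.0004
gripper_force: 0.0
```

Emit:
jog_arm([
  [[-1,1.0,2.0,-0.4,0],[-1,0.9,1.7,0,0],[-1,0,0,0,0],[-1,0.3,0.8,0,0],[-1,0.4,1.0,0,-0.131],[-1,0.35,1.0,0,-0.131],[-1,0,0,0,0]],
])

```text
time_s: 3.6
tcp_pos: [0.4863, 0.2295, 0.0814]
eef_rot: [180.0, -0.0, -128.0]
contact_force: [-0.3, -0.8, -0.0]
gripper_width: 0.0004
gripper_force: 0.0
```

Emit:
jog_arm([
  [[-1,0.65,0.9,0,-0.131],[-1,0.65,0.9,0,-0.131],[-1,0.8,0.7,0,-0.131],[-1,0.8,0.7,0,-0.131],[-1,0,0,0,0]],
])

```text
time_s: 4.22
tcp_pos: [0.5153, 0.2611, 0.0814]
eef_rot: [-180.0, -0.0, -157.9]
contact_force: [-0.7, 0.4, 0.6]
gripper_width: 0.0006
gripper_force: 0.0
```

Run:
```python
from h import *
for n in("top","side"):
    im=r.capture(n);cv2.imwrite(f"pics/{n}1.png",im)
    if n=="side":cv2.imwrite("pics/s1c.png",cv2.resize(im[150:340,150:400],None,fx=3,fy=3,interpolation=cv2.INTER_CUBIC))
```

```text
(no output)
```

View pics/s1c.png

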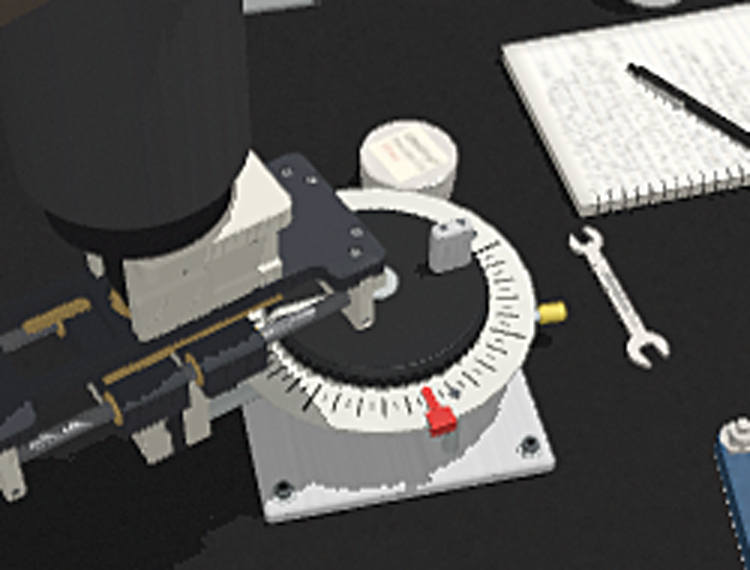

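The lever has left its clamped position and is hidden by the closed fingers at crop (170,430). The dial, rider at (437,410) and tab at (452,245) have not changed.

Emit:
jog_arm([
  [[-1,0.95,0.5,0,-0.131],[-1,0.95,0.4,0,-0.131],[-1,0.3,0,0,0],[-1,0,0,0,0]],
])

```text
time_s: 4.82
tcp_pos: [0.5336, 0.2694, 0.0813]
eef_rot: [-180.0, -0.3, -172.9]
contact_force: [-15.7, 2.3, 9.5]
gripper_width: 0.0006
gripper_force: 8.0
```

Emit:
jog_arm([
  [[-1,-1.5,0,0,0],[-1,0,0,3,0],[-1,0,0,3,0],[-1,1.2,-5.5,0,0.07],[-1,1.2,-5.5,0,0],[-1,1.2,-5.5,0,0],[-1,0,0,0,0],[-1,0,0,0,0]],
])

```text
time_s: 5.82
tcp_pos: [0.5582, 0.105, 0.1418]
eef_rot: [180.0, 0.1, -169.0]
contact_force: [0.2, 0.1, -0.3]
gripper_width: 0.0006
gripper_force: 0.0
```

Run:
```python
from h import *
print({k:r.get_state()[k] for k in('tcp_pos','eef_rot','contact_force')})
for n in("top","side"):
    im=r.capture(n);cv2.imwrite(f"pics/{n}2.png",im)
    a,b,c,d=225,180,350,300
    BOX[n]=(150,180,350,340)
    m=mask(n,im,(105,150,50),(130,255,255));u=cent(m);print(n,u,pt(n,u[0],u[1],.067))
```

```text
{'tcp_pos': array([0.55820836, 0.10495585, 0.14184615]), 'eef_rot': array([ 1.79986058e+02,  5.90412349e-02, -1.69039497e+02]), 'contact_force': array([ 0.23299433,  0.07692092, -0.29495294])}
top (np.float64(214.0), np.float64(234.48684210526315), 76) [0.58083955 0.31255245 0.067     ]
side (np.float64(196.49442379182156), np.float64(275.5501858736059), 269) [0.54947204 0.27199987 0.067     ]
```

Emit:
jog_arm([
  [[-1,0,0,-2.5,0],[-1,0,0,-2.0,0],[-1,1.0,0,0,0],[-1,1.2,0.07,0,0],[-1,0,0,0,0]],
])

```text
time_s: 6.55
tcp_pos: [0.5815, 0.1065, 0.0971]
eef_rot: [180.0, 0.1, -169.0]
contact_force: [0.4, -0.6, -0.1]
gripper_width: 0.0007
gripper_force: 0.0
```

Emit:
jog_arm([
  [[-1,0.56,-0.05,0,0.131],[-1,0.55,0.02,0,0.131],[-1,0.54,0.1,0,0.131],[-1,0.54,0.17,0,0.131],[-1,0,0,0,0]],
])

```text
time_s: 7.18
tcp_pos: [0.6017, 0.1079, 0.0969]
eef_rot: [180.0, -0.0, -139.1]
contact_force: [-5.5, -0.8, 3.0]
gripper_width: 0.0004
gripper_force: 1.9
```

Contact force is as expected, so I keep going along the arc.

Emit:
jog_arm([
  [[-1,0.5,0.24,0,0.131],[-1,0.48,0.29,0,0.131],[-1,0.42,0.36,0,0.131],[-1,0.38,0.41,0,0.131],[-1,0.29,0.47,0,0.131],[-1,0,0,0,0]],
])

```text
time_s: 7.92
tcp_pos: [0.6229, 0.1254, 0.0969]
eef_rot: [-180.0, -0.0, -101.7]
contact_force: [-2.4, -3.7, 1.7]
gripper_width: 0.0003
gripper_force: 2.0
```

Run:
```python
from h import *
for n in("top","side"):
    im=r.capture(n);cv2.imwrite(f"pics/{n}3.png",im)
a=cv2.imread("pics/top3.png")[190:290,235:345];b=cv2.imread("pics/side3.png")[190:310,215:345]
f=lambda x:cv2.resize(x,(396,360),interpolation=cv2.INTER_CUBIC)
cv2.imwrite("pics/m3.png",np.hstack([f(a),f(b)]))
```

```text
(no output)
```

View pics/m3.png

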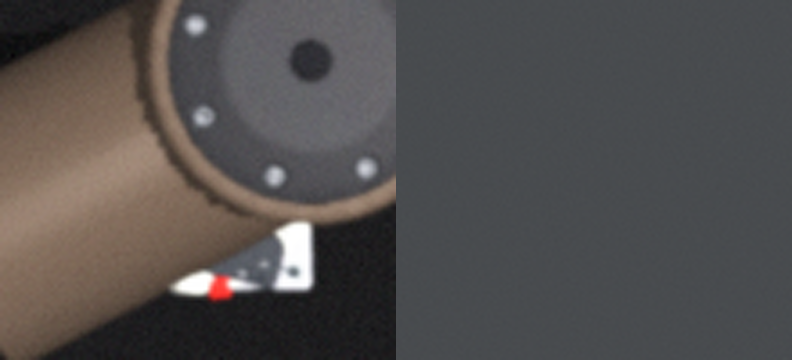

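Both views are blocked by the arm; only the rider (top panel, 222,288) can be seen, undisturbed. I'll push a bit more, then back off to look.

Emit:
jog_arm([
  [[-1,0.28,0.51,0,0.131],[-1,0.2,0.56,0,0.131],[-1,0,0,0,0],[-1,0.1,-1.5,0,0],[-1,0,0,3,0],[-1,0,0,4,0],[-1,0,-6,3,0],[-1,0,-6,0,0]],
])

```text
time_s: 9.02
tcp_pos: [0.6306, 0.0052, 0.1979]
eef_rot: [-179.6, 0.1, -86.6]
contact_force: [0.7, 0.1, -0.3]
gripper_width: 0.0004
gripper_force: 0.0
```

Emit:
jog_arm([
  [[-1,-2,-6,0,0],[-1,-2,-6,0,0],[-1,-2,-6,0,0],[-1,0,0,0,0]],
])

```text
time_s: 9.52
tcp_pos: [0.568, -0.176, 0.1949]
eef_rot: [-179.9, 0.0, -87.0]
contact_force: [0.4, 0.2, -0.1]
gripper_width: 0.0007
gripper_force: 0.0
```

Run:
```python
from h import *
for n in("top","side"):
    im=r.capture(n);cv2.imwrite(f"pics/{n}4.png",im)
a=cv2.imread("pics/top4.png")[190:290,235:345];b=cv2.imread("pics/side4.png")[190:310,215:345]
f=lambda x:cv2.resize(x,(396,360),interpolation=cv2.INTER_CUBIC)
cv2.imwrite("pics/m4.png",np.hstack([f(a),f(b)]))
```

```text
(no output)
```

View pics/m4.png

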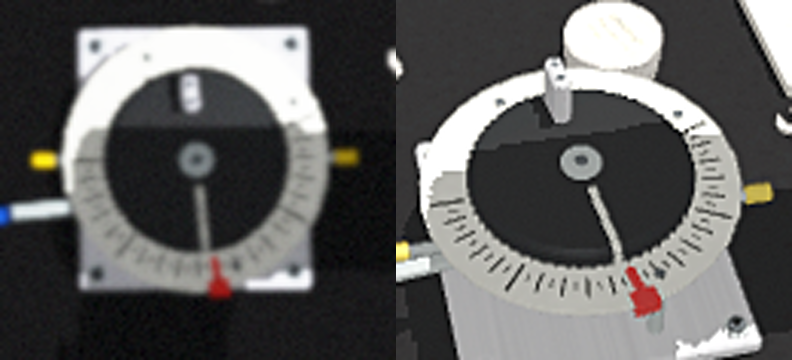

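The marks are nearly aligned. In the top panel the mark ends at (207,250) and the rider tip is at (214,260); in the side panel they are at (618,258) and (630,270). The lever is at free. Next I measure this with sub-pixel precision.

```bash
cat > ang.py <<'E'
from h import *
import sys
def ang(n,im,C=None):
    g=hsv(im); V=g[...,2].astype(float);S=g[...,1].astype(float)
    # hub: bright low-sat blob near the expected centre, at its top
    c0=px(n,[.5868,.1478,.070]);yy,xx=np.mgrid[:420,:560]
    near=np.hypot(xx-c0[0],yy-c0[1])<8
    w=np.where(near,np.clip(V-90,0,60),0);hu=(w*xx).sum()/w.sum(),(w*yy).sum()/w.sum()
    c=pt(n,*hu,.071)
    ys,xs=np.nonzero(np.hypot(xx-c0[0],yy-c0[1])<60)
    def pol(z):
        p=np.array([pt(n,x,y,z) for x,y in zip(xs,ys)])[:,:2]-c[:2]
        return np.hypot(*p.T),np.degrees(np.arctan2(p[:,1],p[:,0]))%360,p
    rd,a,p=pol(.069); v=V[ys,xs]
    k=(rd>.020)&(rd<.052)&(abs(a-185)<22)
    bg=np.median(v[k]); w=np.where(k,np.clip(v-bg-25,0,80),0)
    A=(w*rd*a).sum()/(w*rd).sum()
    rd,a,p=pol(.0575)
    red=im[ys,xs,2].astype(float)-im[ys,xs,:2].max(1)
    out=[]
    for lo,hi in((.058,.070),(.060,.09)):
        k=(rd>lo)&(rd<hi)&(abs(a-190)<25);w=np.where(k,np.clip(red-30,0,120),0);out.append((w*a).sum()/w.sum())
    return c.round(4),round(A,2),np.round(out,2),'diff',np.round(np.array(out)-A,2)
if __name__=="__main__":
    for n in("top","side"):print(n,*ang(n,cv2.imread(f"pics/{n}{sys.argv[1]}.png")))
E
python3 ang.py 4
```

```text
top [0.5864 0.147  0.071 ] 187.41 [191.84 191.97] diff [4.43 4.56]
side [0.5861 0.1489 0.071 ] 188.11 [192.14 191.89] diff [4.03 3.78]
```

Emit:
jog_arm([
  [[-1,1.2,5.8,0,0.07],[-1,1.2,5.8,0,0],[-1,1.2,5.8,0,0],[-1,1.2,5.8,0,0],[-1,1.2,5.8,0,0],[-1,0,0,0,0],[-1,0,0,-2,0],[-1,0,0,0,0]],
])

```text
time_s: 10.62
tcp_pos: [0.6283, 0.1185, 0.173]
eef_rot: [179.8, -0.0, -82.5]
contact_force: [0.6, -0.6, 0.9]
gripper_width: 0.0008
gripper_force: 0.0
```

Emit:
jog_arm([
  [[-1,0,0,-4,0],[-1,0,0,-3.6,0],[-1,0,1.2,0,0],[-1,0,0.5,0,0],[-1,0,0,0,0]],
])

```text
time_s: 11.25
tcp_pos: [0.6305, 0.1361, 0.1006]
eef_rot: [-179.8, 0.0, -82.4]
contact_force: [-0.3, -0.4, 0.5]
gripper_width: 0.0002
gripper_force: 0.0
```

Emit:
jog_arm([
  [[-1,0,0.15,0,0],[-1,0,0.15,0,0],[-1,0,0,0,0],[-1,0,0,0,0]],
])

```text
time_s: 11.75
tcp_pos: [0.6295, 0.1376, 0.0987]
eef_rot: [-180.0, -0.0, -82.5]
contact_force: [1.2, -3.1, 2.3]
gripper_width: 0.0005
gripper_force: 1.3
```

Emit:
jog_arm([
  [[-1,0,0.14,0,0],[-1,0,0,0,0],[-1,0,0,0,0]],
])

```text
time_s: 12.12
tcp_pos: [0.6295, 0.1392, 0.0987]
eef_rot: [-180.0, -0.0, -82.5]
contact_force: [1.6, -4.1, 3.3]
gripper_width: 0.0003
gripper_force: 2.1
```

Emit:
jog_arm([
  [[-1,0,-1.5,0,0],[-1,0,0,3,0],[-1,0,0,4,0],[-1,0,-6,3,0],[-1,-1,-6,0,0],[-1,-2,-6,0,0],[-1,-2,-6,0,0],[-1,-2,-6,0,0]],
])

```text
time_s: 13.12
tcp_pos: [0.5587, -0.1712, 0.1961]
eef_rot: [180.0, 0.1, -82.5]
contact_force: [2.1, -0.2, -0.3]
gripper_width: 0.0005
gripper_force: 0.0
```

```bash
python3 - <<'E'
from h import *
for n in("top","side"):
    cv2.imwrite(f"pics/{n}5.png",r.capture(n))
print(r.get_state()['tcp_pos'],r.get_state()['eef_rot'])
E
python3 ang.py 5
```

```text
[ 0.55717846 -0.17389974  0.19600337] [ 1.79934814e+02  4.92936269e-02 -8.27888454e+01]
top [0.5863 0.1471 0.071 ] 190.81 [192.04 192.05] diff [1.23 1.24]
side [0.5863 0.1489 0.071 ] 191.41 [192.12 191.87] diff [0.72 0.46]
```

```bash
sed -i 's/(rd>.020)/(rd>RL)/; s/^import sys/import sys\nRL=.020/' ang.py
python3 - <<'E'
import ang
from h import *
for k in("4","5"):
  for rl in(.02,.03,.04):
    ang.RL=rl
    for n in("top","side"):print(k,rl,n,*ang.ang(n,cv2.imread(f"pics/{n}{k}.png"))[1:])
a=cv2.imread("pics/top5.png")[225:280,260:320];b=cv2.imread("pics/side5.png")[235:300,255:325]
f=lambda x:cv2.resize(x,(396,360),interpolation=cv2.INTER_CUBIC)
cv2.imwrite("pics/m5.png",np.hstack([f(a),f(b)]))
E
```

```text
4 0.02 top 187.41 [191.84 191.97] diff [4.43 4.56]
4 0.02 side 188.11 [192.14 191.89] diff [4.03 3.78]
4 0.03 top 187.33 [191.84 191.97] diff [4.52 4.65]
4 0.03 side 188.07 [192.14 191.89] diff [4.07 3.82]
4 0.04 top 187.29 [191.84 191.97] diff [4.56 4.69]
4 0.04 side 188.03 [192.14 191.89] diff [4.12 3.86]
5 0.02 top 190.81 [192.04 192.05] diff [1.23 1.24]
5 0.02 side 191.41 [192.12 191.87] diff [0.72 0.46]
5 0.03 top 190.7 [192.04 192.05] diff [1.33 1.35]
5 0.03 side 191.45 [192.12 191.87] diff [0.67 0.42]
5 0.04 top 190.87 [192.04 192.05] diff [1.16 1.18]
5 0.04 side 191.41 [192.12 191.87] diff [0.71 0.46]
```

View pics/m5.png

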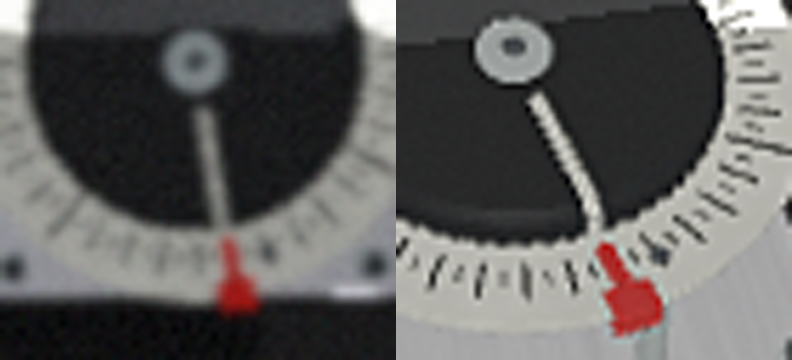

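The marks almost meet: the mark ends at (223,232) and the rider tip is at (228,240) in the top panel. About 0.8° remains, so I nudge roughly 0.6 mm more at the tab.

Emit:
jog_arm([
  [[-1,1.44,5.8,0,0],[-1,1.44,5.8,0,0],[-1,1.44,5.8,0,0],[-1,1.44,5.8,0,0],[-1,1.44,5.8,0,0],[-1,0,0,0,0],[-1,0,0,-2,0],[-1,0,0,0,0]],
])

```text
time_s: 14.22
tcp_pos: [0.6306, 0.12, 0.1745]
eef_rot: [179.8, -0.0, -82.5]
contact_force: [-0.2, 0.3, 0.8]
gripper_width: 0.0003
gripper_force: 0.0
```

Emit:
jog_arm([
  [[-1,0,0,-4,0],[-1,0,0,-3.6,0],[-1,0,1.2,0,0],[-1,0,0,0,0],[-1,0,0,0,0]],
])

```text
time_s: 14.85
tcp_pos: [0.6331, 0.1331, 0.1025]
eef_rot: [-179.8, 0.0, -82.5]
contact_force: [-0.3, 0.1, 0.4]
gripper_width: 0.0002
gripper_force: 0.0
```

Emit:
jog_arm([
  [[-1,-0.3,0.4,-0.3,0],[-1,0,0.15,0,0],[-1,0,0,0,0],[-1,0,0,0,0]],
])

```text
time_s: 15.35
tcp_pos: [0.6291, 0.138, 0.0975]
eef_rot: [-180.0, -0.0, -82.5]
contact_force: [-0.3, -0.2, 0.3]
gripper_width: 0.0006
gripper_force: 0.0
```

Emit:
jog_arm([
  [[-1,0,0.1,0,0],[-1,0,0.09,0,0],[-1,0,0,0,0],[-1,0,0,0,0]],
])

```text
time_s: 15.85
tcp_pos: [0.629, 0.1395, 0.0974]
eef_rot: [180.0, -0.0, -82.5]
contact_force: [1.1, -4.8, 0.8]
gripper_width: 0.0004
gripper_force: 2.1
```

Emit:
jog_arm([
  [[-1,0,0.04,0,0],[-1,0,0,0,0],[-1,0,0,0,0]],
])

```text
time_s: 16.23
tcp_pos: [0.629, 0.1403, 0.0974]
eef_rot: [180.0, -0.0, -82.5]
contact_force: [1.4, -4.5, 0.9]
gripper_width: 0.0006
gripper_force: 2.1
```

Emit:
jog_arm([
  [[-1,0,-1.5,0,0],[-1,0,0,3,0],[-1,0,0,4,0],[-1,0,-6,3,0],[-1,-1,-6,0,0],[-1,-2,-6,0,0],[-1,-2,-6,0,0],[-1,-2,-6,0,0]],
])

```text
time_s: 17.23
tcp_pos: [0.5589, -0.1703, 0.1957]
eef_rot: [-179.9, 0.0, -82.5]
contact_force: [1.8, -1.0, -0.2]
gripper_width: 0.0004
gripper_force: 0.0
```

```bash
python3 - <<'E'
from h import *
for n in("top","side"):
    cv2.imwrite(f"pics/{n}6.png",r.capture(n))
print(r.get_state()['tcp_pos'],r.get_state()['eef_rot'])
E
python3 ang.py 6
```

```text
[ 0.55738416 -0.17298988  0.19558352] [-1.79988968e+02  2.41564212e-02 -8.27817357e+01]
top [0.5865 0.147  0.071 ] 192.85 [191.91 192.02] diff [-0.94 -0.83]
side [0.5863 0.1489 0.071 ] 193.52 [192.08 191.84] diff [-1.45 -1.68]
```

The nudge slipped to about 1.2° past the rider. I'll correct it by pushing the tab's other face gently.

Emit:
jog_arm([
  [[-1,1.08,6,0,0.1],[-1,1.08,6,0,0],[-1,1.08,6,0,0],[-1,1.08,6,0,0],[-1,1.08,6,0,0],[-1,1.08,6,0,0],[-1,0,0.8,0,0],[-1,0,0,0,0]],
])

```text
time_s: 18.32
tcp_pos: [0.6242, 0.2002, 0.195]
eef_rot: [180.0, 0.0, -76.7]
contact_force: [0.0, -0.7, 0.1]
gripper_width: 0.0002
gripper_force: 0.0
```

Emit:
jog_arm([
  [[-1,-0.2,0,-4,0],[-1,0,0,-4,0],[-1,0,0,-1.7,0],[-1,0.3,-1.5,0,0],[-1,0.1,-0.6,0,0],[-1,0,0,0,0],[-1,0,0,0,0]],
])

```text
time_s: 19.2
tcp_pos: [0.627, 0.1787, 0.0994]
eef_rot: [-179.9, 0.0, -76.8]
contact_force: [-0.9, 0.3, 0.4]
gripper_width: 0.0003
gripper_force: 0.0
```

Emit:
jog_arm([
  [[-1,-0.2,-0.4,0,0],[-1,0,0,0,0],[-1,0,0,0,0]],
])

```text
time_s: 19.58
tcp_pos: [0.6245, 0.1746, 0.0985]
eef_rot: [-180.0, -0.0, -76.8]
contact_force: [0.3, -0.2, -0.0]
gripper_width: 0.0005
gripper_force: 0.0
```

Emit:
jog_arm([
  [[-1,0,-0.1,0,0],[-1,0,0,0,0]],
])

```text
time_s: 19.82
tcp_pos: [0.6245, 0.1735, 0.0983]
eef_rot: [180.0, -0.0, -76.8]
contact_force: [0.2, 0.4, 0.3]
gripper_width: 0.0005
gripper_force: 0.0
```

Emit:
jog_arm([
  [[-1,0,-0.05,0,0],[-1,0,0,0,0]],
])

```text
time_s: 20.08
tcp_pos: [0.6246, 0.1732, 0.0984]
eef_rot: [-180.0, 0.0, -76.8]
contact_force: [0.3, -0.2, 0.1]
gripper_width: 0.0005
gripper_force: 0.4
```

Emit:
jog_arm([
  [[-1,0,-0.05,0,0],[-1,0,0,0,0]],
])

```text
time_s: 20.32
tcp_pos: [0.6246, 0.173, 0.0984]
eef_rot: [-180.0, 0.0, -76.8]
contact_force: [-0.7, 3.4, -1.1]
gripper_width: 0.0003
gripper_force: 1.9
```

Emit:
jog_arm([
  [[-1,0,-0.05,0,0],[-1,0,0,0,0]],
])

```text
time_s: 20.58
tcp_pos: [0.6248, 0.1724, 0.0984]
eef_rot: [-180.0, 0.0, -76.8]
contact_force: [1.0, 4.0, -1.7]
gripper_width: 0.0004
gripper_force: 2.1
```

Emit:
jog_arm([
  [[-1,0,2,0,0],[-1,0,0,4,0],[-1,0,0,5,0],[-1,0,-4,1,0],[-1,-1,-6,0,0],[-1,-1,-6,0,0],[-1,-1,-6,0,0],[-1,-1,-6,0,0]],
])

```text
time_s: 21.58
tcp_pos: [0.5841, -0.0893, 0.1988]
eef_rot: [180.0, -0.0, -76.7]
contact_force: [1.8, -0.4, -0.1]
gripper_width: 0.0009
gripper_force: 0.0
```

Emit:
jog_arm([
  [[-1,-1,-6,0,0],[-1,-1,-6,0,0],[-1,0,0,0,0]],
])

```text
time_s: 21.95
tcp_pos: [0.5634, -0.2113, 0.1983]
eef_rot: [179.9, -0.0, -77.0]
contact_force: [0.0, 0.7, -0.5]
gripper_width: 0.0003
gripper_force: 0.0
```

```bash
python3 - <<'E'
from h import *
for n in("top","side"):
    cv2.imwrite(f"pics/{n}7.png",r.capture(n))
print(r.get_state()['tcp_pos'],r.get_state()['eef_rot'])
E
python3 ang.py 7
```

```text
[ 0.56436496 -0.20842174  0.19835387] [ 1.79955750e+02 -7.06433113e-03 -7.68602403e+01]
top [0.5863 0.147  0.071 ] 191.64 [191.97 191.99] diff [0.33 0.35]
side [0.586  0.1489 0.071 ] 192.36 [192.14 191.89] diff [-0.21 -0.46]
```

Alignment is now within ±0.35° in both views. Next is the lever.

Emit:
jog_arm([
  [[-1,0.15,6,0,-0.18],[-1,0.15,6,0,-0.18],[-1,0.15,6,0,-0.18],[-1,0.15,6,0,-0.18],[-1,0.15,6,0,-0.18],[-1,0.15,6,0,-0.18],[-1,0.15,6,0,-0.18],[-1,0.15,6,0,-0.18]],
])

```text
time_s: 23.05
tcp_pos: [0.5757, 0.265, 0.1988]
eef_rot: [-180.0, 0.0, -157.6]
contact_force: [0.8, -0.2, -0.0]
gripper_width: 0.0005
gripper_force: 0.0
```

Emit:
jog_arm([
  [[-1,0,0,0,-0.12],[-1,0,0,0,-0.12],[-1,0,0,0,0],[-1,0,0,0,0]],
])

```text
time_s: 23.55
tcp_pos: [0.5764, 0.2619, 0.1985]
eef_rot: [-180.0, 0.0, -170.9]
contact_force: [-0.1, -0.1, -0.1]
gripper_width: 0.0006
gripper_force: 0.0
```

Emit:
jog_arm([
  [[-1,0.4,1.3,0,-0.03],[-1,0,0,-4,0],[-1,0,0,-4,0],[-1,0,0,-3.6,0],[-1,0,0,0,0],[-1,0,0,0,0]],
])

```text
time_s: 24.3
tcp_pos: [0.5817, 0.2746, 0.0839]
eef_rot: [180.0, 0.1, -172.8]
contact_force: [1.0, 0.4, 0.4]
gripper_width: 0.0003
gripper_force: 0.0
```

Emit:
jog_arm([
  [[-1,-1.0,0,0,0],[-1,-0.7,0,0,0],[-1,-1.0,-0.05,0,0.131],[-1,-1.1,-0.1,0,0.131],[-1,0,0,0,0]],
])

```text
time_s: 24.92
tcp_pos: [0.5423, 0.2729, 0.0835]
eef_rot: [180.0, 0.1, -157.8]
contact_force: [-0.1, -0.8, 0.5]
gripper_width: 0.0003
gripper_force: 0.0
```

Emit:
jog_arm([
  [[-1,-1.0,-0.35,0,0.131],[-1,-1.0,-0.4,0,0.131],[-1,-0.9,-0.6,0,0.131],[-1,-0.9,-0.6,0,0.131],[-1,0,0,0,0]],
])

```text
time_s: 25.55
tcp_pos: [0.5047, 0.2531, 0.083]
eef_rot: [-180.0, 0.0, -128.0]
contact_force: [-0.0, -0.9, -0.8]
gripper_width: 0.0005
gripper_force: 0.0
```

Emit:
jog_arm([
  [[-1,-0.7,-0.75,0,0.131],[-1,-0.65,-0.85,0,0.131],[-1,-0.05,-0.1,0,0],[-1,0,0,0,0],[-1,0,0,0,0]],
])

```text
time_s: 26.18
tcp_pos: [0.4919, 0.2376, 0.083]
eef_rot: [-180.0, 0.1, -113.1]
contact_force: [-1.0, 4.6, 1.5]
gripper_width: 0.0002
gripper_force: 2.4
```

Keep pressing toward the stop (direction about 247°).

Emit:
jog_arm([
  [[-1,-0.08,-0.18,0,0],[-1,-0.04,-0.1,0,0],[-1,0,0,0,0],[-1,0,0,0,0]],
])

```text
time_s: 26.68
tcp_pos: [0.4919, 0.2373, 0.0832]
eef_rot: [-179.9, 0.4, -113.1]
contact_force: [1.8, 13.4, -3.6]
gripper_width: 0.0006
gripper_force: 6.5
```

Emit:
jog_arm([
  [[-1,-0.08,-0.18,0,0],[-1,0,0,0,0],[-1,0,0,0,0]],
])

```text
time_s: 27.05
tcp_pos: [0.4919, 0.2371, 0.0834]
eef_rot: [-179.9, 0.6, -113.1]
contact_force: [2.8, 19.3, -7.4]
gripper_width: 0.0005
gripper_force: 9.2
```

Emit:
jog_arm([
  [[-1,0.7,1.6,0,0],[-1,0,0,4,0],[-1,0,0,5,0],[-1,0,0,3,0],[-1,0,-6,0,0],[-1,0,-6,0,0],[-1,0,-6,0,0],[-1,0,-6,0,0]],
])

```text
time_s: 28.05
tcp_pos: [0.4953, 0.0054, 0.2024]
eef_rot: [179.9, -0.1, -113.0]
contact_force: [0.7, -1.5, 0.1]
gripper_width: 0.0005
gripper_force: 0.0
```

Emit:
jog_arm([
  [[-1,0,-6,0,0],[-1,0,-6,0,0],[-1,0,-6,0,0],[-1,0,-4,0,0],[-1,0,0,0,0],[-1,0,0,0,0]],
])

```text
time_s: 28.8
tcp_pos: [0.4954, -0.2126, 0.202]
eef_rot: [179.9, -0.0, -113.0]
contact_force: [-0.3, 0.1, -0.4]
gripper_width: 0.0
gripper_force: 0.0
```

```bash
python3 - <<'E'
from h import *
for n in("top","side"):
    im=r.capture(n);cv2.imwrite(f"pics/{n}8.png",im)
    b=mask(n,im,(105,120,40),(130,255,255));u=cent(b);print(n,'blue',u,pt(n,u[0],u[1],.067).round(4))
a=cv2.imread("pics/top8.png")[140:300,225:385];b=cv2.imread("pics/side8.png")[170:340,190:380]
f=lambda x:cv2.resize(x,(398,390),interpolation=cv2.INTER_CUBIC)
cv2.imwrite("pics/m8.png",np.hstack([f(a),f(b)]))
E
python3 ang.py 8
```

```text
top blue (np.float64(253.1139240506329), np.float64(280.3164556962025), 79) [0.483  0.2232 0.067 ]
side blue (np.float64(235.39069767441862), np.float64(307.1441860465116), 215) [0.4854 0.2238 0.067 ]
top [0.586  0.1468 0.071 ] 191.42 [191.89 191.94] diff [0.47 0.52]
side [0.5871 0.1485 0.071 ] 191.22 [191.57 191.44] diff [0.35 0.22]
```

View pics/m8.png

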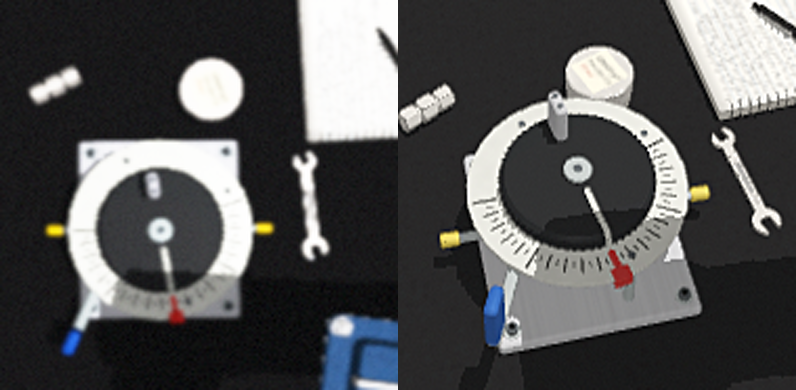

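The mark meets the rider (top panel 173,297; side panel 611,250). The paddle centroid is back on its clamped pixels, (253.1,280.3) now against (253.2,280.4) at the start. The tin, union and wrench are unmoved, and the robot is clear of everything.

```bash
python3 -c "
from plant import r
print(r.close_job())"
```

```text
the job is handed in; nothing more can be done
None
```

The job is handed in: the dial mark lines up with the red rider to within about 0.5°, the lever is back at its clamped stop, and the rider, wrench, tin and fitting are where they were; no verdict came back.

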